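Press a tin's plug home in the locking squeeze press

TASK

Lay the square tin in the channel of the locking squeeze press with its proud wooden plug towards the jaw, squeeze the two upright handles together until they lock over centre by themselves and the plug is pressed home, and let go. Then flick the release lever so that the handles spring open, and leave the tin lying in the channel. Do not force the handles (about 3 kg is too much) or the lever (about 2 kg is too much), do not push the plug by hand, and leave everything else where it stands.

Things in the scene. Friction and masses are not known exactly. Their poses are not given: they have to be found in the camera images.
- press: Locking squeeze press fixed to the worktop: wooden board 104 x 250 x 12 mm. Origin at its underside's centre, y along it. From -y to +y: two upright handles (mid y=-80), dark block (64 wide, y=-48 to +4, top z=48), round jaw with rubber pad (28 across, axis z=35, face y=+20 when open; moves to +y), channel, anvil plate (56 wide, face y=+105, top z=52). The lever points to -x.
- seat (a point): Where the tin's middle shall lie: centre of the channel, press (0, 67, 35) mm; axes as the press. Channel floor at z=15; two low side rails along y, 47 mm apart inside, tops at z=23. Open pad face to anvil: 85 mm, so the tin with its plug (77 to 79 mm) has 6 to 8 mm of play along y; the jaw later pushes it against the anvil.
- tin_mid (a point): Centre of the plain steel square tin, 40 x 70 x 40 mm (x, y, z), 0.15 to 0.3 kg, lying on its side (centre 20 mm above the worktop), y along its length. A round wooden plug, 26 mm across, stands out of the middle of its -y end. In the press its y axis points along the press +y axis, so that the plug faces the jaw. Grasp it across x from above.
- plug (a joint): How far the plug's face stands out of the tin's end, in m: 0 is home (flush), 0.007 to 0.009 at the start. It slides under about 8 N.
- grip (a point): Midway between the two squeeze handles at squeezing height, press (0, -80, 95) mm. Bars 16 mm wide (x), 10 thick (y), hinged 25 mm above the worktop, tops at 116; handle A on the -y side, B on +y. Geared together, they move symmetrically along y. Over their outer faces here: 64 mm open, 29 to 35 locked, as the stop post beside handle B is set (unknown).
- handle_a (a joint): Squeeze angle of the handles, rad: 0 open (sprung), 0.18 dead centre, 0.19 to 0.24 locked against the stop post, where they stay when let go; short of 0.18 they spring back open. Squeezing takes about 10 to 15 N on each handle at the grip height.
- release_tip (a point): Middle of the upright flat tab (16 x 6 x 40 mm, x y z) at the end of the release lever, press (-80, -80, 86) mm at rest. The lever turns about an upright pin at press (-20, -80): push the tab towards press +y. It springs back to rest when let go.
- release (a joint): Angle of the release lever, rad: 0 at rest, growing as its tab is pushed towards press +y, hard end stop at 0.75 (about 41 mm at the tab). When the handles are locked, its cam pushes them back over centre somewhere between 0.2 and 0.4 rad, with about 3 to 8 N at the tab; they then spring fully open.
- plug_face (a point): Centre of the plug's outer face (axes as the tin's), 35 mm plus the plug's standing-out from the tin's centre, towards the tin's -y.

How it is judged:
By the outcome, as a careful person would: the job done as asked, in the order asked, and still so for the second after the job is handed in, with the robot touching nothing.
It also fails if it takes over 70 s, if anything falls off the work surface, if the arm or the gripper's body presses on something with over 40 N, if the wrist force passes 120 N, or if a joint passes its speed limit or range.

ROBOT

A 6-joint arm with a two-finger parallel gripper is mounted at the origin on a cart in front of the work surface, level with it; the furniture and walls round the work are solid. World frame = base frame: x ahead of the robot, y to its left, z up, the work surface at z = 0. Lengths are in m, angles in rad, forces in N, time in s.
With the tool pointing down it reaches from about 0.425 to 0.95 m from the base axis. Payload 3.5 kg.
Tool frame: the origin (TCP) lies on the centre line of the jaws, within the pads' length; the fingertips stand 14 mm ahead of it and the grasp point (between the pads) lies 5 mm behind it (ctrl.finger_overhang is the distance from the TCP to the fingertips, in m); z points along the fingers, y is the line along which they close (so a half turn about z gives the same grasp; the last joint's range is limited). The gripper opens to 85 mm and grips with 20 to 120 N. Pads are 22 mm wide; open, the fingers measure 114 mm over their backs; the gripper's body (76 mm by 85 mm) begins 54 mm behind the grasp point. The pads swing forward as they close: fully open they stand 13 mm farther back than shut.
Start: joints at [-1.445, 0.286, 1.577, -0, 1.279, -0.15], TCP at [0.184, -0.649, 0.245] pointing down, gripper open.
Joint ranges: [-2.77, 2.77], [-0.9, 2.22], [0.21, 2.48], [-1.53, 4.67], [0.24, 2.81], [-2.84, 2.84]. Speed limits (rad/s): [2.79, 2.79, 3.14, 3.14, 3.14, 3.14].

INTERFACE

Orientations are given as a unit quaternion [x, y, z, w].
In Python, from plant import ctrl gives the robot as it stands.
- The arm moves only by the tool send_rows, never from a script. Its argument "moves" is text: rows parted by semicolons, each of 7 numbers parted by spaces: the turn, a rotation vector about the tool's x, y, z in units of 360 degrees (1.0 is 360 degrees), then the shift along the tool's x, y, z in units of 20 cm (1.0 is 20 cm), then the gripper's target within -1 to 1 (fully open at 1, half-way at 0, shut at -1). A call has 1 to 12 rows; each row is the pose to reach, as a shift and turn from the pose commanded when the call began, along the tool's axes at that moment, turning the shorter way round; what a row does not reach only later rows make up. A row lasts 1/8 s, in which the tool goes at most 62.5 mm and 10.7 degrees, less where a joint would pass 70% of its speed; a pose out of reach is approached as far as the arm can. A call with a number of a shift or a turn outside -1 to 1 is refused whole. A call with a gripper value outside its range is refused whole. The fingers move at their own pace and stop on an object; "newtons" is the grip in N (left out, the last holds). Time passes only in rows, so rows that repeat a pose let the fingers close. It gives the time, the measured TCP pose, the force, the opening and the grip force at its end, in the units of the state.
- ctrl.get_state(): the state, without advancing time (a new reading comes with each control period).
- ctrl.read_camera(name): name is "side" or "top"; returns a dict with "image" (384x512x3 uint8, red, green, blue), "fovy" (degrees; the focal length in pixels is half the picture's height over the tangent of half this angle, whatever the lens; pixels are square), "cx", "cy" (the principal point, pixels), "extrinsics" (4x4, takes a point from camera to world coordinates). Camera axes: x right, y up, looking along -z (the intrinsics and any distortion apply to the point x, -y, -z); pixel columns grow to the right and rows downward; lengths in m; the calibration is good to about 2 mm. A picture is of the moment at which its call begins. There is no depth.
- ctrl.sign_off(): hands the job in; it is judged then, once.
The state is a dict: "time": time; "qpos": joint angles; "dq": joint speeds; "joint_efforts": joint torques, N m; "eef_pos": TCP position; "tcp_rot": TCP orientation; "contact_force": force on the tool from outside, world axes, zero at the start; "wrist_torque": the same for the moment, N m; "opening": opening from 0.0 (shut) to 1.0 (fully open); "finger_force": force on a finger pad.
Only numpy, scipy, OpenCV 4.12 (cv2) and the standard library are available. Lean on these libraries where they do the work, as an engineer would, in place of code of your own. Each camera call takes 0.05 s, during which the arm holds its last target. There are 200 camera calls.

## Working session

There is one attempt and no reset: what is moved stays moved. The work goes in short steps, Python scripts to look and compute and a tool call to move; the robot and the scene stay as the last step left them, time stands still between calls to the robot, and variables do not carry over. Pictures are saved under pics/ and viewed, at most 10 in all, crops included, and the job is handed in when it is done.

Besides the shell and the picture viewer there is one more tool, called after ">>>" by a JSON object that holds its "fn" and its "kwargs". send_rows: Moves the arm, as the interface text tells. Its arguments: {"type":"object","properties":{"moves":{"type":"string"},"newtons":{"type":"number"}},"required":["moves"]}

```bash
ls; mkdir -p pics; python3 - <<'E'
from plant import ctrl
import cv2,numpy as np
for n in ("top","side"):
    d=ctrl.read_camera(n)
    cv2.imwrite(f"pics/{n}0.png",d["image"][:,:,::-1])
    print(n,d["fovy"],d["cx"],d["cy"],[k for k in d]);print(np.round(d["extrinsics"],4))
s=ctrl.get_state();print(s, ctrl.finger_overhang)
E
```

```text
pics
top 52.02013294373408 255.539439685669 181.5458609835878 ['image', 'fovy', 'cx', 'cy', 'extrinsics']
[[-0.0103  0.9961 -0.0872  0.4249]
 [-0.9996 -0.0079  0.028  -0.0228]
 [ 0.0272  0.0874  0.9958  0.9378]
 [ 0.      0.      0.      1.    ]]
side 51.90140669762794 254.02522410751007 193.43261431155466 ['image', 'fovy', 'cx', 'cy', 'extrinsics']
[[ 0.9913  0.0705 -0.1112  0.4376]
 [-0.1306  0.636  -0.7605 -0.6947]
 [ 0.0171  0.7684  0.6397  0.6165]
 [ 0.      0.      0.      1.    ]]
{'time': 0.1, 'qpos': array([-1.44500643e+00,  2.87106913e-01,  1.57805305e+00, -8.38748563e-06,
        1.27860234e+00, -1.50031022e-01]), 'dq': array([-0.0012614 , -0.00218288, -0.00139577, -0.00218947, -0.00036649,
       -0.00166457]), 'joint_efforts': array([ 1.17419582e-03, -4.07292187e+01, -2.93698454e+01, -1.07979936e-04,
        3.43096486e-03,  2.66681418e-06]), 'eef_pos': array([ 0.1837611 , -0.64890874,  0.24405342]), 'tcp_rot': array([ 9.90504665e-01,  1.37474837e-01,  9.13396916e-06, -1.08479264e-03]), 'contact_force': array([ 0.23474352, -0.94672978,  0.22244162]), 'wrist_torque': array([ 0.0197378 , -0.04455018,  0.00323457]), 'finger_force': 0.0, 'opening': 1.001430446864742} 0.014
```

View pics/top0.png

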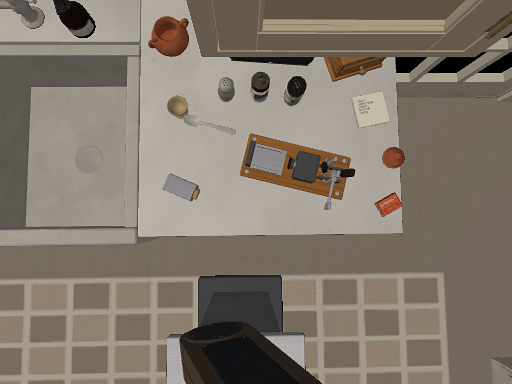

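View pics/side0.png

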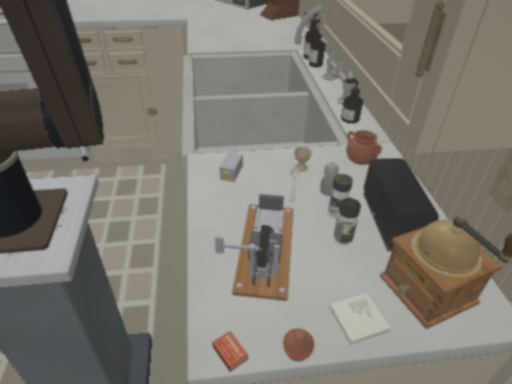

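The top view shows the press at px (240–355, 133–200), with the anvil at the left end and the handles at the right. The tin is at (181,187) with its plug to the right. The side view shows the lever at (222,244), pointing towards the robot. Next I'll enlarge both.

```bash
python3 - <<'E'
import cv2,numpy as np
def crop(f,x0,y0,w,h,s):
    im=cv2.imread(f)[y0:y0+h,x0:x0+w]; o=cv2.resize(im,None,fx=s,fy=s,interpolation=cv2.INTER_CUBIC)
    for x in range((x0+9)//10*10,x0+w,10):
        cv2.line(o,(int((x-x0+.5)*s),0),(int((x-x0+.5)*s),6),(0,0,255),1)
        if x%20==0: cv2.putText(o,str(x),(int((x-x0+.5)*s)-10,18),0,.4,(0,0,255),1)
    for y in range((y0+9)//10*10,y0+h,10):
        cv2.line(o,(0,int((y-y0+.5)*s)),(6,int((y-y0+.5)*s)),(0,0,255),1)
        if y%20==0: cv2.putText(o,str(y),(8,int((y-y0+.5)*s)+4),0,.4,(0,0,255),1)
    return o
cv2.imwrite("pics/topc.png",crop("pics/top0.png",160,125,200,95,4))
cv2.imwrite("pics/sidec.png",crop("pics/side0.png",200,145,110,155,3.8))
E
```

```text
(no output)
```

View pics/topc.png

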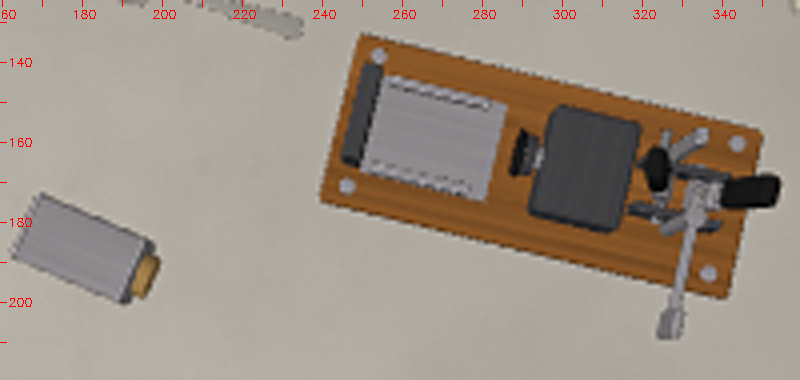

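View pics/sidec.png

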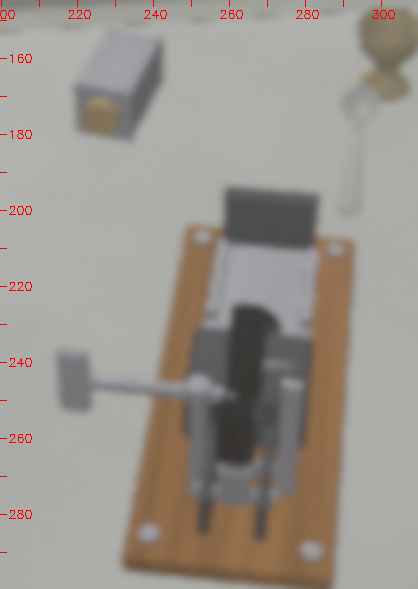

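```bash
cat > h.py <<'E'
import numpy as np
from scipy.optimize import least_squares
from scipy.spatial.transform import Rotation as R
K={"top":(52.02013294373408,255.539439685669,181.5458609835878,[[-0.0103,0.9961,-0.0872,0.4249],[-0.9996,-0.0079,0.028,-0.0228],[0.0272,0.0874,0.9958,0.9378]]),
"side":(51.90140669762794,254.02522410751007,193.43261431155466,[[0.9913,0.0705,-0.1112,0.4376],[-0.1306,0.636,-0.7605,-0.6947],[0.0171,0.7684,0.6397,0.6165]])}
def proj(c,P):
    f,cx,cy,E=K[c];E=np.array(E);f=192/np.tan(np.radians(f/2))
    q=(np.asarray(P)-E[:,3])@E[:,:3]
    return np.c_[cx-f*q[:,0]/q[:,2],cy+f*q[:,1]/q[:,2]]
def w(p,P):
    return np.asarray(P)/1000@R.from_rotvec([0,0,p[2]]).as_matrix().T+[p[0],p[1],0]
def fit(obs,x0):
    r=lambda p:np.concatenate([(proj(c,w(p,P))-px) for c,P,px in obs]).ravel()
    s=least_squares(r,x0,loss="soft_l1");return s.x,r(s.x).reshape(-1,2)
T=lambda a:np.array(a)/4+[159.5,124.5]
S=lambda a:np.array(a)/3.8+[199.5,144.5]
E
python3 - <<'E'
from h import *
c=[[52,125,12],[52,-125,12],[-52,-125,12],[-52,125,12]]
press=[("top",c,T([[361,33],[763,131],[727,298],[321,202]])),("top",[[28,105,52],[-28,105,52],[-80,-80,106]],T([[384,66],[360,166],[671,308]])),
("side",c,S([[352,240],[332,587],[123,568],[187,226]])),("side",[[-80,-80,86]],S([[73,380]]))]
t=[[20,35,40],[20,-35,40],[-20,-35,40],[-20,35,40]]
tin=[("top",t,T([[42,193],[149,237],[121,300],[12,259]])),("side",t+[[-20,-35,0],[20,-35,0]],S([[163,38],[131,95],[75,86],[112,30],[78,130],[131,140]]))]
for o,x in((press,[.45,-.1,-.2]),(tin,[.4,.2,-.3])):
    for sub in(o,[k for k in o if k[0]=="top"],[k for k in o if k[0]=="side"]):
        p,r=fit(sub,x);print(p.round(4));print(r.round(1).tolist())
E
```

```text
[ 0.5434 -0.144  -0.2416]
[[-0.5, -0.3], [0.7, -0.6], [0.6, -0.1], [-0.6, -0.5], [0.1, -0.2], [0.4, -1.5], [2.2, 3.4], [0.1, -0.4], [0.4, -0.9], [-1.1, -1.7], [-1.2, -0.6], [-0.3, 0.8]]
[ 0.5428 -0.1431 -0.2418]
[[-0.8, -0.1], [0.4, -0.4], [0.3, 0.2], [-1.0, -0.2], [-0.3, 0.1], [0.0, -1.2], [1.8, 3.8]]
[ 0.5441 -0.1457 -0.2455]
[[0.8, 0.1], [0.7, -0.1], [-0.9, -1.1], [-0.6, -0.2], [0.0, 1.3]]
[ 0.4959  0.1255 -0.4057]
[[-1.2, -1.3], [0.3, -0.4], [0.3, 0.0], [-0.8, -1.6], [-0.1, 0.1], [-0.1, 0.5], [-0.7, 0.0], [-1.4, -0.4], [-0.9, 1.2], [0.2, 1.4]]
[ 0.494   0.1248 -0.3876]
[[-1.1, -0.2], [0.6, 0.1], [0.9, 0.6], [-0.5, -0.5]]
[ 0.4976  0.1274 -0.4289]
[[0.7, -0.2], [0.2, 0.0], [-0.3, -0.6], [-0.4, -0.8], [-0.5, 0.5], [0.4, 1.0]]
```

The fits are good to about 2–3 mm and the reach checks out. I'll travel towards the tin now.

>>> {"fn": "send_rows", "kwargs": {"moves": "0 0 0 0.25 -0.18 0 1;0 0 0 0.5 -0.36 0 1;0 0 0 0.75 -0.54 0 1;0 0 0 1 -0.72 0 1;0 0 0 1 -0.72 0 1", "newtons": 30}}

```text
time: 0.72
eef_pos: [0.3391, -0.4531, 0.2448]
tcp_rot: [0.99, 0.14, 0.0, -0.001]
contact_force: [0.2, -0.7, 0.2]
opening: 0.998
finger_force: 0.0
```

>>> {"fn": "send_rows", "kwargs": {"moves": "0 0 0 0.25 -0.18 0 1;0 0 0 0.5 -0.36 0 1;0 0 0 0.75 -0.54 0 1;0 0 0 1 -0.72 0 1;0 0 0 1 -0.72 0 1"}}

```text
time: 1.35
eef_pos: [0.4918, -0.2612, 0.245]
tcp_rot: [0.99, 0.14, -0.0, -0.0]
contact_force: [-0.1, -0.5, 0.1]
opening: 1.002
finger_force: 0.0
```

```bash
cat >> h.py <<'E'
def go(x,y,z,a):
    "row (turn about z, shifts) to bring the measured pose to TCP x,y,z and tool-x heading a"
    from plant import ctrl
    s=ctrl.get_state();r=R.from_quat(s["tcp_rot"])
    t=R.from_matrix(np.array([[np.cos(a),np.sin(a),0],[np.sin(a),-np.cos(a),0],[0,0,-1]]).astype(float))
    print("t",round(s["time"],2),"pos",s["eef_pos"].round(4),"F",s["contact_force"].round(1),"open",round(s["opening"],3))
    print("turn",((r.inv()*t).as_rotvec()/(2*np.pi)).round(4),"shift",(r.inv().apply(np.array([x,y,z])-s["eef_pos"])/.2).round(4))
E
python3 -c "
from h import *
go(.496,.1255,.15,1.166)"
```

```text
t 1.35 pos [ 0.4918 -0.2612  0.245 ] F [-0.1 -0.5  0.1] open 1.002
turn [-1.000e-04 -0.000e+00 -1.409e-01] shift [ 0.5564 -1.8515  0.4758]
```

>>> {"fn": "send_rows", "kwargs": {"moves": "0 0 0 0.08 -0.25 0 1;0 0 0 0.16 -0.5 0 1;0 0 0 0.23 -0.75 0 1;0 0 0 0.3 -1 0 1;0 0 0 0.3 -1 0 1"}}

```text
time: 1.98
eef_pos: [0.4931, -0.0537, 0.2451]
tcp_rot: [0.99, 0.139, -0.0, 0.0]
contact_force: [0.5, -1.1, 0.2]
opening: 1.0
finger_force: 0.0
```

>>> {"fn": "send_rows", "kwargs": {"moves": "0 0 -0.025 0.06 -0.2 0 1;0 0 -0.05 0.12 -0.4 0.1 1;0 0 -0.075 0.2 -0.65 0.2 1;0 0 -0.1 0.256 -0.85 0.3 1;0 0 -0.125 0.256 -0.85 0.4 1;0 0 -0.141 0.256 -0.85 0.4 1;0 0 -0.141 0.256 -0.85 0.4 1"}}

```text
time: 2.85
eef_pos: [0.4972, 0.1209, 0.1649]
tcp_rot: [0.837, 0.547, -0.0, 0.0]
contact_force: [0.1, 0.6, -0.3]
opening: 0.999
finger_force: 0.0
```

```bash
python3 - <<'E'
from h import *
go(.496,.1255,.027,1.166)
from plant import ctrl
import cv2
o=[]
a=ctrl.read_camera("top")["image"][125:225,140:240,::-1];b=ctrl.read_camera("side")["image"][110:210,180:280,::-1]
cv2.imwrite("pics/above.png",cv2.resize(np.hstack([a,b]),None,fx=4,fy=4,interpolation=cv2.INTER_CUBIC))
E
```

```text
t 2.85 pos [0.4972 0.1209 0.1649] F [ 0.1  0.6 -0.3] open 0.999
turn [-0.      0.0002 -0.0012] shift [ 0.0193 -0.0145  0.6894]
```

View pics/above.png

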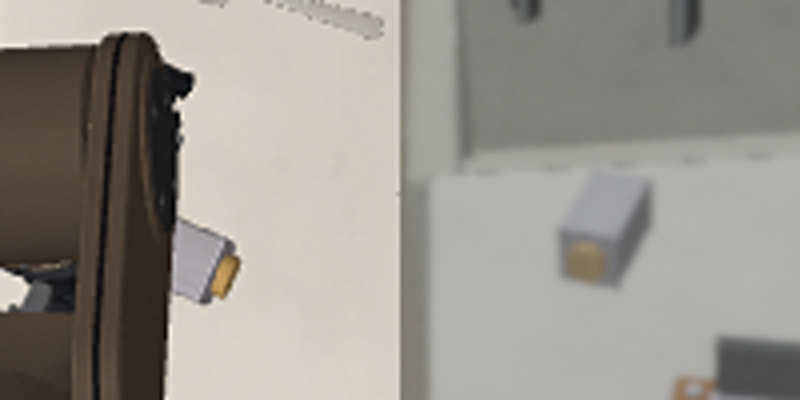

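The top view shows the arm hiding most of the tin. The side view shows the tin unmoved, at about px (331,168), with its plug facing the camera. I'll descend and grip.

>>> {"fn": "send_rows", "kwargs": {"moves": "0 0 0 0.02 -0.015 0.2 1;0 0 0 0.02 -0.015 0.4 1;0 0 0 0.02 -0.015 0.55 1;0 0 0 0.02 -0.015 0.69 1;0 0 0 0.02 -0.015 0.69 1", "newtons": 30}}

```text
time: 3.58
eef_pos: [0.4939, 0.1269, 0.0255]
tcp_rot: [0.836, 0.548, -0.002, -0.001]
contact_force: [-0.1, 0.3, -0.4]
opening: 0.998
finger_force: 0.0
```

>>> {"fn": "send_rows", "kwargs": {"moves": "0 0 0 0 0 0 0.3;0 0 0 0 0 0 0.2;0 0 0 0 0 0 0.1;0 0 0 0 0 0 -1;0 0 0 0 0 0 -1;0 0 0 0 0 0 -1;0 0 0 0 0 0 -1;0 0 0 0 0 0 -1", "newtons": 30}}

```text
time: 4.58
eef_pos: [0.496, 0.1278, 0.0284]
tcp_rot: [0.836, 0.549, 0.001, 0.0]
contact_force: [-1.8, -0.0, 6.2]
opening: 0.46
finger_force: 33.2
```

```bash
python3 - <<'E'
from h import *
from plant import ctrl
go(.496,.1255,.165,1.166)
import cv2
b=ctrl.read_camera("side")["image"][120:220,180:300,::-1]
cv2.imwrite("pics/grip.png",cv2.resize(b,None,fx=5,fy=5,interpolation=cv2.INTER_CUBIC))
E
```

```text
t 4.58 pos [0.496  0.1278 0.0284] F [-1.8 -0.   6.2] open 0.46
turn [ 0.0002 -0.0001 -0.0007] shift [-0.0104  0.0052 -0.6831]
```

View pics/grip.png

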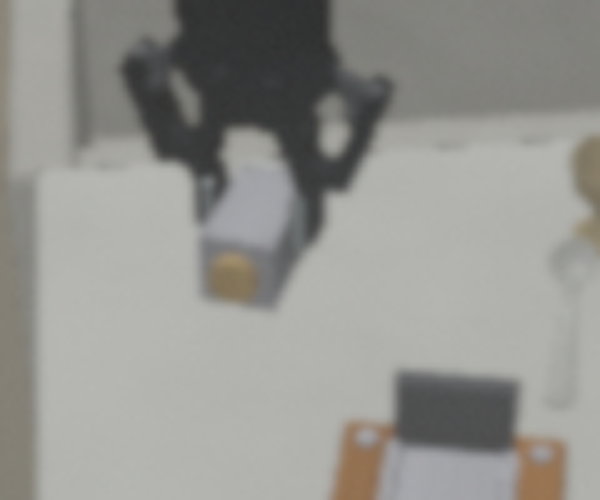

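The side view shows the tin held near its middle, with the plug facing the camera at about px (226,175). I'll lift it and carry it over the channel.

>>> {"fn": "send_rows", "kwargs": {"moves": "0 0 0 0 0 -0.15 -1;0 0 0 0 0 -0.3 -1;0 0 0 0 0 -0.45 -1;0 0 0 0 0 -0.55 -1;0 0 0 0 0 -0.55 -1"}}

```text
time: 5.25
eef_pos: [0.496, 0.1278, 0.1382]
tcp_rot: [0.836, 0.549, 0.001, 0.001]
contact_force: [0.2, -0.5, -2.7]
opening: 0.461
finger_force: 32.2
```

```bash
python3 - <<'E'
from h import *
go(.5597,-.077,.135,1.329)
E
```

```text
t 5.25 pos [0.496  0.1278 0.1382] F [ 0.2 -0.5 -2.7] open 0.461
turn [ 0.0004 -0.0002 -0.0266] shift [-0.813   0.6995  0.0167]
```

>>> {"fn": "send_rows", "kwargs": {"moves": "0 0 -0.005 -0.13 0.11 0 -1;0 0 -0.01 -0.27 0.23 0 -1;0 0 -0.015 -0.4 0.35 0.01 -1;0 0 -0.02 -0.55 0.47 0.015 -1;0 0 -0.025 -0.68 0.58 0.015 -1;0 0 -0.0266 -0.77 0.66 0.015 -1;0 0 -0.0266 -0.813 0.7 0.015 -1;0 0 -0.0266 -0.813 0.7 0.015 -1"}}

```text
time: 6.25
eef_pos: [0.5585, -0.0772, 0.133]
tcp_rot: [0.788, 0.616, -0.001, -0.001]
contact_force: [-0.3, -0.1, -3.2]
opening: 0.463
finger_force: 32.1
```

```bash
python3 - <<'E'
from h import *
go(.5597,-.077,.135,1.329)
from plant import ctrl
import cv2
def crop(im,x0,y0,w,h,s):
    im=np.ascontiguousarray(im[y0:y0+h,x0:x0+w,::-1]); o=cv2.resize(im,None,fx=s,fy=s,interpolation=cv2.INTER_CUBIC)
    return o
a=crop(ctrl.read_camera("side")["image"],200,110,130,140,4)
b=crop(ctrl.read_camera("top")["image"],225,110,70,140,4)
cv2.imwrite("pics/over.png",np.hstack([a,b]))
E
```

```text
t 6.25 pos [ 0.5585 -0.0772  0.133 ] F [-0.3 -0.1 -3.2] open 0.463
turn [-0.0004 -0.0001 -0.0002] shift [ 0.0022  0.0056 -0.0102]
```

View pics/over.png

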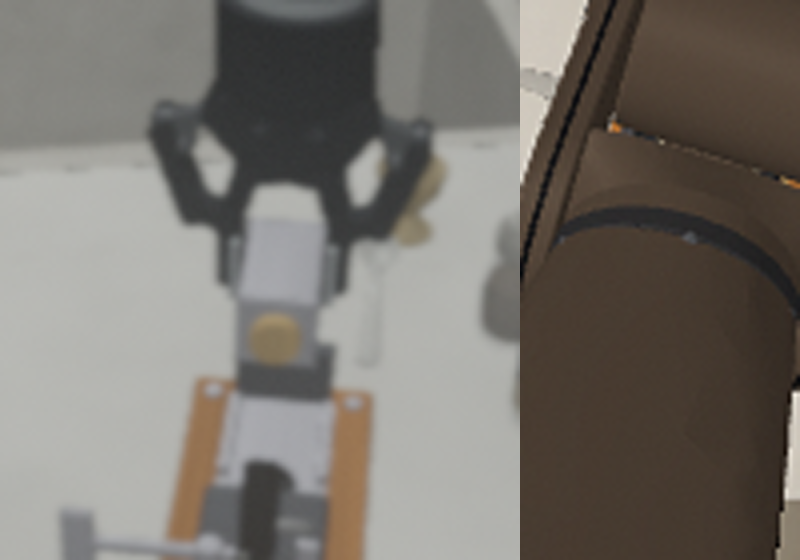

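```bash
cat >> h.py <<'E'
O=lambda a:np.array(a)/4+[199.5,109.5]
def tinfit(px,zb,x0=(.56,-.08,-.24)):
    z=zb*1000
    t=[[-20,-35,40+z],[20,-35,40+z],[-20,35,40+z],[20,35,40+z],[-20,-35,z],[20,-35,z]]
    p,r=fit([("side",t[:len(px)],px)],x0);print("tin",p.round(4),r.round(1).tolist());return p
def inpress(p,q):
    d=R.from_rotvec([0,0,-q[2]]).apply([p[0]-q[0],p[1]-q[1],0]);return (d*1000).round(1),round(p[2]-q[2],3)
E
python3 - <<'E'
from h import *
p=tinfit(O([[237,297],[320,306],[247,217],[325,223],[234,360],[318,368]]),.105)
for q in([.5441,-.1457,-.2455],[.5434,-.144,-.2416]): print(inpress(p,q))
print(inpress([.5585,-.0772,0],[.5441,-.1457,-.2455]))
# press features visible in the new picture
for P in([-52,125,12],[52,125,12],[-28,105,52],[28,105,52]): print(P,((proj("side",w([.5441,-.1457,-.2455],[P]))-[199.5,109.5])*4).round(0))
E
```

```text
tin [ 0.5593 -0.0783 -0.2198] [[-0.0, 0.6], [0.0, -0.2], [0.2, -0.4], [0.1, -0.7], [0.2, 0.6], [-0.6, 0.0]]
(array([-1.6, 69.1,  0. ]), np.float64(0.026))
(array([-0.3, 67.6,  0. ]), np.float64(0.022))
(array([-2.7, 69.9,  0. ]), 0.245)
[-52, 125, 12] [[194. 377.]]
[52, 125, 12] [[374. 393.]]
[-28, 105, 52] [[233. 350.]]
[28, 105, 52] [[334. 359.]]
```

The side view shows the tin above the channel and nearly centred; the top view is hidden by the arm. I'll descend to just above the anvil top and look again.

>>> {"fn": "send_rows", "kwargs": {"moves": "0 0 0 -0.005 0.005 0.08 -1;0 0 0 -0.005 0.005 0.16 -1;0 0 0 -0.005 0.005 0.235 -1;0 0 0 -0.005 0.005 0.235 -1;0 0 0 -0.005 0.005 0.235 -1"}}

```text
time: 6.98
eef_pos: [0.5601, -0.0784, 0.0874]
tcp_rot: [0.787, 0.617, 0.0, 0.0]
contact_force: [-0.2, 0.5, -1.8]
opening: 0.463
finger_force: 32.0
```

```bash
python3 - <<'E'
from h import *
go(.5597,-.077,.045,1.329)
from plant import ctrl
import cv2
im=ctrl.read_camera("side")["image"][150:250,230:310,::-1]
cv2.imwrite("pics/low.png",cv2.resize(im,None,fx=6,fy=6,interpolation=cv2.INTER_CUBIC))
E
```

```text
t 6.97 pos [ 0.5601 -0.0784  0.0874] F [-0.2  0.5 -1.8] open 0.463
turn [ 0.  0. -0.] shift [ 0.0062 -0.0036  0.2118]
```

View pics/low.png

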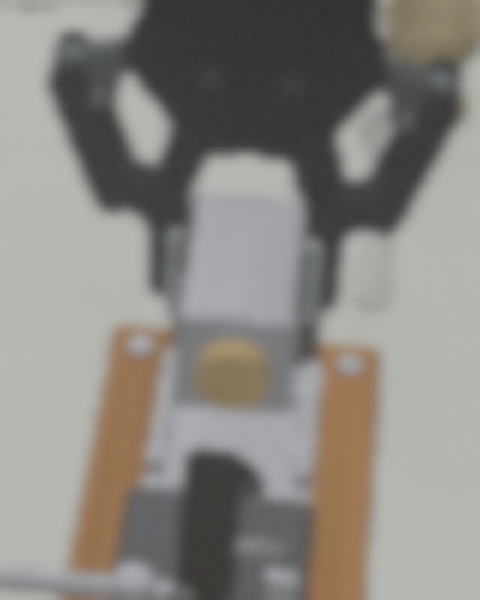

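```bash
python3 - <<'E'
from h import *
L=lambda a:np.array(a)/6+[229.6,149.6]
p=tinfit(L([[178,318],[300,330],[193,193],[306,203],[173,402],[292,410]]),.059)
q,r=fit([("side",[[-52,125,12],[52,125,12],[-28,105,52]],L([[115,325],[378,347],[168,296]]))],[.544,-.145,-.2455])
for q in([.5441,-.1457,-.2455],[.5434,-.144,-.2416]):
    print(inpress(p,q))
    print(((proj("side",w(q,[[-52,125,12],[52,125,12],[0,105,15],[-23.5,67,15],[23.5,67,15]]))-[229.6,149.6])*6).round(0).tolist())
E
```

```text
tin [ 0.5614 -0.0796 -0.2222] [[-0.0, 0.1], [-0.3, -0.4], [0.1, -0.5], [0.1, -0.9], [0.3, 0.8], [-0.1, 0.9]]
(array([ 0.7, 68.3,  0. ]), np.float64(0.023))
[[111.0, 325.0], [380.0, 349.0], [241.0, 366.0], [168.0, 430.0], [296.0, 441.0]]
(array([ 2. , 66.9,  0. ]), np.float64(0.019))
[[107.0, 323.0], [376.0, 346.0], [237.0, 363.0], [165.0, 427.0], [293.0, 438.0]]
```

>>> {"fn": "send_rows", "kwargs": {"moves": "0 0 0 0 -0.005 0.07 -1;0 0 0 0 -0.005 0.13 -1;0 0 0 0 -0.005 0.17 -1;0 0 0 0 -0.005 0.19 -1;0 0 0 0 -0.005 0.205 -1;0 0 0 0 -0.005 0.205 -1"}}

```text
time: 7.78
eef_pos: [0.559, -0.0781, 0.0463]
tcp_rot: [0.787, 0.617, -0.0, -0.0]
contact_force: [-0.0, 0.3, -3.1]
opening: 0.462
finger_force: 32.2
```

```bash
python3 - <<'E'
from h import *
go(.5597,-.077,.0434,1.329)
from plant import ctrl
import cv2
im=ctrl.read_camera("side")["image"][160:260,230:310,::-1]
cv2.imwrite("pics/in.png",cv2.resize(im,None,fx=6,fy=6,interpolation=cv2.INTER_CUBIC))
E
```

```text
t 7.78 pos [ 0.559  -0.0781  0.0463] F [-0.   0.3 -3.1] open 0.462
turn [-0.  0. -0.] shift [0.0063 0.0022 0.0145]
```

View pics/in.png

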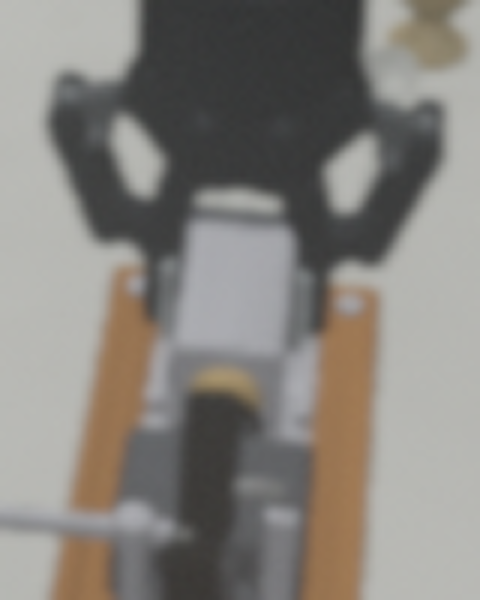

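The side view shows the tin between the rails, with the anvil behind it and the plug just in front of the jaw; no contact force yet. I'll lower the last 3 mm and release.

>>> {"fn": "send_rows", "kwargs": {"moves": "0 0 0 0 0 0.008 -1;0 0 0 0 0 0.015 -1;0 0 0 0 0 0.015 -1;0 0 0 0 0 0.015 0.1;0 0 0 0 0 0.015 0.2;0 0 0 0 0 0.015 0.4;0 0 0 0 0 0.015 0.4"}}

```text
time: 8.7
eef_pos: [0.5591, -0.0782, 0.0435]
tcp_rot: [0.787, 0.617, 0.0, 0.0]
contact_force: [-0.4, 0.2, -0.6]
opening: 0.703
finger_force: 0.0
```

>>> {"fn": "send_rows", "kwargs": {"moves": "0 0 0 0 0 -0.05 0.5;0 0 0 0 0 -0.15 0.5;0 0 0 0 0 -0.3 0.5;0 0 0 0 0 -0.5 0.6;0 0 0 0 0 -0.7 1;0 0 0 0 0 -0.9 1;0 0 0 0 0 -0.9 1"}}

```text
time: 9.57
eef_pos: [0.5614, -0.0789, 0.2299]
tcp_rot: [0.787, 0.617, 0.003, 0.005]
contact_force: [-0.3, 0.6, -0.5]
opening: 1.006
finger_force: 0.0
```

```bash
python3 - <<'E'
from h import *
q=[.5434,-.144,-.2416]
g=w(q,[[0,-80,95]])[0];print(g)
go(g[0],g[1],.19,-.2416)
E
```

```text
[ 0.52425948 -0.22167651  0.095     ]
t 9.57 pos [ 0.5614 -0.0789  0.2299] F [-0.3  0.6 -0.5] open 1.006
turn [ 0.0015 -0.0013  0.25  ] shift [-0.7376 -0.0117  0.1998]
```

>>> {"fn": "send_rows", "kwargs": {"moves": "0 0 0.028 -0.1 0 0 1;0 0 0.056 -0.2 0 0 1;0 0 0.084 -0.3 0 0 1;0 0 0.112 -0.4 -0.01 0.05 1;0 0 0.14 -0.5 -0.01 0.1 1;0 0 0.168 -0.6 -0.01 0.15 1;0 0 0.196 -0.7 -0.01 0.2 1;0 0 0.224 -0.737 -0.012 0.2 1;0 0 0.25 -0.737 -0.012 0.2 1;0 0 0.25 -0.737 -0.012 0.2 1"}}

```text
time: 10.82
eef_pos: [0.5207, -0.2205, 0.1828]
tcp_rot: [0.993, -0.12, -0.001, -0.0]
contact_force: [1.5, -0.0, 0.5]
opening: 1.003
finger_force: 0.0
```

```bash
python3 - <<'E'
from h import *
go(.5243,-.2217,.091,-.2416)
from plant import ctrl
import cv2
b=ctrl.read_camera("side")["image"][140:290,190:340,::-1]
cv2.imwrite("pics/hand.png",cv2.resize(b,None,fx=4,fy=4,interpolation=cv2.INTER_CUBIC))
E
```

```text
t 10.82 pos [ 0.5207 -0.2205  0.1828] F [ 1.5 -0.   0.5] open 1.003
turn [-0.0001  0.0002  0.0002] shift [0.0192 0.0018 0.4589]
```

>>> {"fn": "send_rows", "kwargs": {"moves": "0 0 0 0.019 0 0.1 1;0 0 0 0.019 0 0.2 1;0 0 0 0.019 0 0.28 1;0 0 0 0.019 0 0.34 1;0 0 0 0.019 0 0.34 1"}}

```text
time: 11.5
eef_pos: [0.5242, -0.2211, 0.1137]
tcp_rot: [0.993, -0.121, -0.001, -0.001]
contact_force: [0.2, -0.5, -1.6]
opening: 1.001
finger_force: 0.0
```

>>> {"fn": "send_rows", "kwargs": {"moves": "0 0 0 0 0 0.04 1;0 0 0 0 0 0.08 1;0 0 0 0 0 0.115 1;0 0 0 0 0 0.115 1"}}

```text
time: 12.0
eef_pos: [0.5245, -0.2213, 0.0915]
tcp_rot: [0.993, -0.121, -0.001, -0.0]
contact_force: [0.8, -0.5, 0.7]
opening: 0.998
finger_force: 0.0
```

>>> {"fn": "send_rows", "kwargs": {"moves": "0 0 0 0 0 0 0.6;0 0 0 0 0 0 0.52;0 0 0 0 0 0 0.46;0 0 0 0 0 0 0.4;0 0 0 0 0 0 0.4;0 0 0 0 0 0 0.4", "newtons": 20}}

```text
time: 12.75
eef_pos: [0.526, -0.2235, 0.0959]
tcp_rot: [0.993, -0.12, 0.001, 0.002]
contact_force: [-4.3, -1.7, 11.8]
opening: 0.704
finger_force: 10.5
```

```bash
python3 - <<'E'
from h import *
go(.5243,-.2217,.091,-.2416)
from plant import ctrl
s=ctrl.get_state();print(R.from_quat(s["tcp_rot"]).inv().apply(s["contact_force"]),s["finger_force"])
E
```

```text
t 12.75 pos [ 0.526  -0.2235  0.0959] F [-4.3 -1.7 11.8] open 0.704
turn [ 0.0006 -0.0005  0.    ] shift [-0.0107 -0.0068  0.0246]
[ -3.74729894   2.76397268 -11.84327953] 10.500832116231322
```

>>> {"fn": "send_rows", "kwargs": {"moves": "0 0 0 0 0.01 -0.01 0.32;0 0 0 0 0.01 -0.015 0.24;0 0 0 0 0.01 -0.02 0.16;0 0 0 0 0.01 -0.02 0.16", "newtons": 20}}

```text
time: 13.25
eef_pos: [0.5258, -0.2235, 0.0989]
tcp_rot: [0.993, -0.121, 0.001, -0.0]
contact_force: [-1.6, 3.3, 8.0]
opening: 0.586
finger_force: 8.0
```

```bash
python3 - <<'E'
from h import *
go(.5243,-.2217,.091,-.2416)
from plant import ctrl
s=ctrl.get_state();print(R.from_quat(s["tcp_rot"]).inv().apply(s["contact_force"]),s["finger_force"])
E
```

```text
t 13.25 pos [ 0.5258 -0.2235  0.0989] F [-1.6  3.3  8. ] open 0.586
turn [-0.0001 -0.0004 -0.0001] shift [-0.0094 -0.0068  0.0396]
[-2.32474433 -2.82587106 -8.00248399] 7.96731099486351
```

>>> {"fn": "send_rows", "kwargs": {"moves": "0 0 0 0 -0.005 0 0.08;0 0 0 0 -0.005 0 0;0 0 0 0 -0.005 0 -0.08;0 0 0 0 -0.005 0 -0.16;0 0 0 0 -0.005 0 -0.16", "newtons": 20}}

```text
time: 13.88
eef_pos: [0.5244, -0.2224, 0.0958]
tcp_rot: [0.993, -0.121, -0.0, -0.0]
contact_force: [0.2, -0.2, 0.6]
opening: 0.421
finger_force: 0.0
```

```bash
python3 - <<'E'
from h import *
go(.5243,-.2217,.091,-.2416)
from plant import ctrl
s=ctrl.get_state();print(R.from_quat(s["tcp_rot"]).inv().apply(s["contact_force"]),s["finger_force"])
E
```

```text
t 13.88 pos [ 0.5244 -0.2224  0.0958] F [ 0.2 -0.2  0.6] open 0.421
turn [-0.      0.0001 -0.0001] shift [-0.0012 -0.003   0.0242]
[ 0.25145292  0.13402729 -0.56532696] 0.0
```

The finger force fell to zero at 36 mm, so the handles have run over centre. I'll let go, rise and check.

>>> {"fn": "send_rows", "kwargs": {"moves": "0 0 0 0 0 0 0.2;0 0 0 0 0 0 0.5;0 0 0 0 0 0 0.8;0 0 0 0 0 0 1;0 0 0 0 0 -0.1 1;0 0 0 0 0 -0.3 1;0 0 0 0 0 -0.55 1;0 0 0 0 0 -0.8 1;0 0 0 0 0 -0.8 1"}}

```text
time: 15.0
eef_pos: [0.5272, -0.2241, 0.2644]
tcp_rot: [0.993, -0.121, 0.006, 0.003]
contact_force: [0.3, 0.1, -0.7]
opening: 1.005
finger_force: 0.0
```

```bash
python3 - <<'E'
from h import *
q=[.5434,-.144,-.2416]
g=w(q,[[-80,-110,86]])[0];print(g)
go(g[0],g[1],.19,-.2416)
from plant import ctrl
import cv2
a=ctrl.read_camera("side")["image"][145:300,200:310,::-1]
b=cv2.imread("pics/side0.png")[145:300,200:310]
cv2.imwrite("pics/locked.png",cv2.resize(np.hstack([b,a]),None,fx=3.6,fy=3.6,interpolation=cv2.INTER_CUBIC))
E
```

```text
[ 0.43940528 -0.23166469  0.086     ]
t 15.0 pos [ 0.5272 -0.2241  0.2644] F [ 0.3  0.1 -0.7] open 1.005
turn [ 0.0007 -0.002  -0.    ] shift [-0.422   0.1404  0.3673]
```

View pics/locked.png

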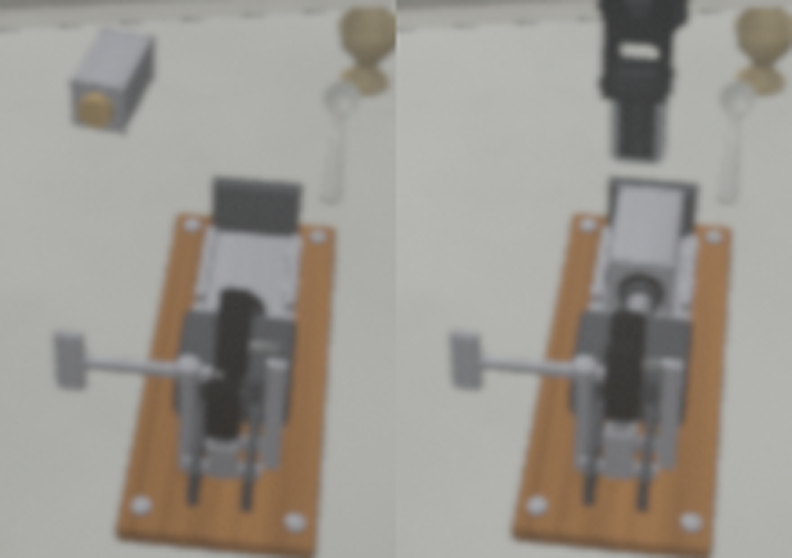

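The locked view (right) shows the handles together, the jaw pad against the tin's end with the plug no longer showing, and the tin against the anvil. The lever tab is undisturbed at about px (329,245). Next I'll close the fingers and go to the −y side of the tab.

>>> {"fn": "send_rows", "kwargs": {"moves": "0 0 0 -0.2 0.05 0 0;0 0 0 -0.42 0.15 0 -0.5;0 0 0 -0.42 0.15 0 -1;0 0 0 -0.42 0.15 0.1 -1;0 0 0 -0.42 0.15 0.2 -1;0 0 0 -0.42 0.15 0.3 -1;0 0 0 -0.42 0.15 0.37 -1;0 0 0 -0.42 0.15 0.37 -1", "newtons": 20}}

```text
time: 16.05
eef_pos: [0.4356, -0.2309, 0.1808]
tcp_rot: [0.993, -0.121, -0.001, -0.001]
contact_force: [-0.5, 0.9, 0.3]
opening: 0.003
finger_force: 0.0
```

```bash
python3 - <<'E'
from h import *
q=[.5434,-.144,-.2416]
g=w(q,[[-80,-112,86]])[0]
go(g[0],g[1],.095,-.2416)
from plant import ctrl
print(inpress(list(ctrl.get_state()["eef_pos"][:2])+[0],q))
E
```

```text
t 16.05 pos [ 0.4356 -0.2309  0.1808] F [-0.5  0.9  0.3] open 0.003
turn [-0.0002  0.0005 -0.    ] shift [0.0208 0.01   0.4289]
(array([ -83.9, -110.1,    0. ]), 0.242)
```

>>> {"fn": "send_rows", "kwargs": {"moves": "0 0 0 0.02 0.02 0.1 -1;0 0 0 0.02 0.02 0.2 -1;0 0 0 0.02 0.02 0.3 -1;0 0 0 0.02 0.02 0.38 -1;0 0 0 0.02 0.02 0.43 -1;0 0 0 0.02 0.02 0.43 -1"}}

```text
time: 16.8
eef_pos: [0.4387, -0.2362, 0.0959]
tcp_rot: [0.993, -0.121, -0.0, -0.0]
contact_force: [-0.3, -0.8, 1.0]
opening: 0.001
finger_force: 0.0
```

>>> {"fn": "send_rows", "kwargs": {"moves": "0 0 0 0 -0.02 0 -1;0 0 0 0 -0.04 0 -1;0 0 0 0 -0.06 0 -1;0 0 0 0 -0.08 0 -1;0 0 0 0 -0.08 0 -1"}}

```text
time: 17.42
eef_pos: [0.4428, -0.2205, 0.0964]
tcp_rot: [0.993, -0.12, 0.0, -0.0]
contact_force: [0.5, 0.3, 0.4]
opening: 0.003
finger_force: 0.0
```

>>> {"fn": "send_rows", "kwargs": {"moves": "0 0 0 0 -0.015 0 -1;0 0 0 0 -0.03 0 -1;0 0 0 0 -0.045 0 -1;0 0 0 0 -0.06 0 -1;0 0 0 0 -0.06 0 -1"}}

```text
time: 18.05
eef_pos: [0.446, -0.2096, 0.0965]
tcp_rot: [0.993, -0.121, 0.001, 0.001]
contact_force: [1.2, -4.1, -1.5]
opening: -0.003
finger_force: 1.4
```

>>> {"fn": "send_rows", "kwargs": {"moves": "0 0 0 0 -0.01 0 -1;0 0 0 0 -0.02 0 -1;0 0 0 0 -0.02 0 -1"}}

```text
time: 18.42
eef_pos: [0.4468, -0.2057, 0.0966]
tcp_rot: [0.993, -0.121, 0.0, 0.0]
contact_force: [0.5, -3.8, -0.1]
opening: 0.0
finger_force: 1.6
```

>>> {"fn": "send_rows", "kwargs": {"moves": "0 0 0 0 -0.01 0 -1;0 0 0 0 -0.02 0 -1;0 0 0 0 -0.03 0 -1;0 0 0 0 -0.03 0 -1"}}

```text
time: 18.92
eef_pos: [0.4476, -0.1986, 0.096]
tcp_rot: [0.993, -0.12, -0.001, -0.001]
contact_force: [-1.4, 0.5, 0.1]
opening: -0.0
finger_force: 0.5
```

>>> {"fn": "send_rows", "kwargs": {"moves": "0 0 0 0 -0.01 0 -1;0 0 0 0 -0.02 0 -1;0 0 0 0 -0.03 0 -1;0 0 0 0 -0.03 0 -1"}}

```text
time: 19.42
eef_pos: [0.4494, -0.1934, 0.0962]
tcp_rot: [0.993, -0.121, -0.0, -0.0]
contact_force: [-0.7, -0.9, -0.6]
opening: 0.0
finger_force: 0.5
```

```bash
python3 - <<'E'
from h import *
from plant import ctrl
import cv2
q=[.5434,-.144,-.2416]
print(inpress(list(ctrl.get_state()["eef_pos"][:2])+[0],q))
# handle-area and jaw-area likeness: open (first picture) vs locked
a=ctrl.read_camera("side")["image"][145:300,200:310,::-1].astype(float)
L=cv2.resize(cv2.imread("pics/locked.png"),(220,155),interpolation=cv2.INTER_AREA).astype(float)
for n,(r,c) in {"handles":(slice(88,125),slice(55,75)),"jaw":(slice(70,88),slice(55,80))}.items():
    print(n,"vs open",abs(a-L[:,:110])[r,c].mean().round(1),"vs locked",abs(a-L[:,110:])[r,c].mean().round(1),"ref",abs(L[:,:110]-L[:,110:])[r,c].mean().round(1))
E
```

```text
(array([-79.5, -70.5,   0. ]), 0.242)
handles vs open 9.5 vs locked 11.4 ref 9.7
jaw vs open 17.1 vs locked 18.5 ref 29.5
```

The force dropped, which fits the handles having sprung open. I'll back off, rise, and check numerically.

>>> {"fn": "send_rows", "kwargs": {"moves": "0 0 0 0 0.05 0 -1;0 0 0 0 0.12 0 -1;0 0 0 0 0.2 0 -1;0 0 0 0 0.25 0 -1;0 0 0 0 0.25 -0.2 -1;0 0 0 0 0.25 -0.45 -1;0 0 0 0 0.25 -0.7 -1;0 0 0 -0.2 0.35 -0.75 -1;0 0 0 -0.4 0.5 -0.75 -1;0 0 0 -0.4 0.5 -0.75 -1"}}

```text
time: 20.72
eef_pos: [0.3459, -0.2728, 0.2466]
tcp_rot: [0.992, -0.123, 0.0, 0.0]
contact_force: [0.2, 0.4, -0.1]
opening: -0.002
finger_force: 0.0
```

```bash
python3 - <<'E'
from h import *
from plant import ctrl
import cv2
s=ctrl.get_state();print(s["time"],s["eef_pos"],s["contact_force"])
d=ctrl.read_camera("side")["image"];t=ctrl.read_camera("top")["image"]
cv2.imwrite("pics/end_side.png",d[:,:,::-1]);cv2.imwrite("pics/end_top.png",t[:,:,::-1])
a=d[145:300,200:310,::-1].astype(float)
L=cv2.resize(cv2.imread("pics/locked.png"),(220,155),interpolation=cv2.INTER_AREA).astype(float)
for n,(r,c) in {"handles":(slice(88,125),slice(55,75)),"tab":(slice(88,112),slice(12,26)),"tin":(slice(50,70),slice(55,80)),"jaw":(slice(70,88),slice(55,80))}.items():
    print(n,"vs open",abs(a-L[:,:110])[r,c].mean().round(1),"vs locked",abs(a-L[:,110:])[r,c].mean().round(1),"ref",abs(L[:,:110]-L[:,110:])[r,c].mean().round(1))
# brown-yellow (plug wood) pixels in front of the tin, and dark handle/jaw columns, as text
g=cv2.cvtColor(d,cv2.COLOR_RGB2GRAY)
print(g[212:268:3,252:276:2])
t0=cv2.cvtColor(cv2.imread("pics/top0.png"),cv2.COLOR_BGR2GRAY);t1=cv2.cvtColor(t,cv2.COLOR_RGB2GRAY)
print(t0[160:178:2,310:356:2]);print(t1[160:178:2,310:356:2])
E
```

```text
20.725 [ 0.34585767 -0.27278154  0.24661604] [ 0.15294647  0.39637533 -0.07383541]
handles vs open 6.6 vs locked 10.3 ref 9.7
tab vs open 9.5 vs locked 5.1 ref 4.4
tin vs open 47.5 vs locked 5.7 ref 42.1
jaw vs open 17.9 vs locked 15.4 ref 29.5
[[126 123 144 165 166 173 172 172 172 170 169 166]
 [124 124 154 160 165 171 170 171 171 170 168 165]
 [124 128 158 149 132 134 137 141 142 143 144 147]
 [124 134 162 131 123 123 122 123 122 125 125 124]
 [124 147 162 136 119 109 101 108 113 120 124 123]
 [123 132 137 134 103  68  66  67  68  80 105 120]
 [122 146 151 135 102  65  66  62  64  71  76 109]
 [102 103 104 102  81  64  64  64  64  86  96 106]
 [100 100 101  98  76  63  63  63  66  90 101 100]
 [100 101 101  98  71  62  62  63  72 108 114 110]
 [107 102 100  96  69  62  61  62  75 107 111 112]
 [168 151 116  99  69  60  61  60  70  95 101 134]
 [142 135 144 130  99  74  61  61  76  94  98 113]
 [117 104  89  72  65  63  63  68  82  86  90 111]
 [116  97  73  60  61  60  60  69  83  78  85 112]
 [115 100  81  60  57  58  58  64  80  88  92 116]
 [115 103  83  61  58  58  58  65  79  
[... 1162 characters left out ...]
 92  93 177 173 171]
 [ 65  67  68  65  48  70  29  28  13 120  73  98  95  95  94  92  87  85
   85  86 175 173 173]
 [ 66  67  66  65  69  36  27  29  15  69  66  87  99 105 103  97  95  94
   95  79 176 173 174]
 [ 68  69  65  66 101 104  26  27  15  66  27  55  68  65  64  65  69 106
  105  79 103 100 182]
 [ 67  69  66  60 106 108  17  16  11  95 101 116 135  67  98  64  22  24
   20  23  20  26  11]
 [ 68  68  66  50  95  96  56   8  73 101 104 126 134  98 154  53  22  24
   24  25  25  27   6]
 [ 67  67  64  54 100 102 101  84  87  96 100 124 149 123 128  28  23  25
   25  25  27  23  93]
 [ 68  65  68  69  58  64  67  82  71 100 112 115 122 120 133  49  17  15
   13   7   4  49 180]]
```

```bash
python3 - <<'E'
from h import *
import cv2
q=[.5434,-.144,-.2416]
t=cv2.imread("pics/end_top.png");t0=cv2.imread("pics/top0.png")
# profile along the press axis at plug height, and lever/background change mask
for y in range(20,110,4):
    u,v=proj("top",w(q,[[0,y,45]]))[0]; print(y,t[int(round(v)),int(round(u))][::-1].tolist(),end="; ")
m=(abs(t.astype(int)*.965-t0).max(2)>35).astype(np.uint8);m[215:]=0
n,_,st,_=cv2.connectedComponentsWithStats(m);print("\nchanged",[s.tolist() for s in st[1:] if s[4]>5])
E
```

```text
20 [20, 23, 22]; 24 [145, 90, 41]; 28 [141, 87, 38]; 32 [143, 131, 124]; 36 [108, 105, 108]; 40 [150, 146, 149]; 44 [146, 143, 146]; 48 [148, 144, 147]; 52 [145, 142, 145]; 56 [148, 143, 146]; 60 [148, 144, 146]; 64 [146, 142, 144]; 68 [147, 144, 147]; 72 [143, 140, 143]; 76 [145, 141, 145]; 80 [147, 143, 146]; 84 [144, 141, 144]; 88 [147, 143, 146]; 92 [145, 140, 143]; 96 [146, 141, 144]; 100 [146, 141, 145]; 104 [101, 97, 100]; 108 [66, 67, 69]; 
changed [[251, 162, 29, 9, 68], [163, 173, 37, 28, 570]]
```

```bash
python3 -c "
from plant import ctrl
print(ctrl.sign_off())"
```

```text
the job is handed in; nothing more can be done
None
```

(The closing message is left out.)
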